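# Load a tube strip into a spring-catch holder

### The job

Take the tube strip that stands by itself on the worktop, stand it in the open mouth of the metal strip holder, crosswise between the two guides, and let go of it. Then, pushing on the middle of its front face, slide it in against the tongue of the spring flap until the flap tips past its snap point and springs shut over the strip; stop pushing as soon as it snaps, because the tubes are thin and must not be pressed hard. Leave the strip standing in the holder behind the closed flap, and leave everything else where it is.

Things in the scene. Friction and masses are not known exactly. Their poses are not given: they have to be found in the camera images.
- strip_mid (a point): centre (half-way up) of the loose strip of six clear reaction tubes on a foot that stands by itself on the worktop near the holder. The strip is 15 mm thick (its x), 78 mm long (its y), 30 mm high (its z, up), about 12 g, and acts as a solid block. It can be grasped across its 15 mm.
- holder: smooth, slippery aluminium strip holder fixed to the worktop; origin at worktop height, x = direction in which a strip is pushed in, y across, z up. Floor plate 6 mm thick, x -85 to +75 mm, y -56 to +56 mm; the strip stands on it, long side along y. Guides, 24 mm high, have inner faces at y = -41 and +41 mm from x = -57 mm inwards, and flare out in front of that. From x = -25 to 20 mm lips at y = +-35 to 45 mm, 37.5 mm above the worktop, lie over the strip ends.
- mouth (a point): middle of the holder's mouth on its floor (x = -55 mm, z = 6 mm in the holder), axes as the holder. From 28 mm before it to 17 mm after it the channel is open to the top; then the lips begin (1.5 mm above the strip, with sloping lead-ins). At the channel's inner end a grey plastic head carries the spring flap.
- pin_nominal (a point): where the flap's hinge pin (along y) would be with the head in its middle setting: x = 35 mm, z = 41 mm in the holder, axes as the holder. The head was clamped by hand up to 8 mm either way along x from this, which is NOT measured; head and flap are shifted together. The head holds still under 100 N.
- tongue_nominal (a point): with the flap open and the head in its middle setting: front of the tongue, a 38 mm long round bar along y, about 14 mm above the worktop. It meets the strip's back (strip centre 7.5 mm before this point) and resists with about 5 N, falling to nothing after 8 to 9 mm, where the flap snaps over by itself. 3 mm beyond, the strip's back meets two rigid pads. Over 18 N harms the strip.
- hooks_nominal (a point): with the flap closed and the head in its middle setting: midway between the flap's two hooks (8 mm wide, 29 mm to either side in y), which come down in front of the strip's ends to 30 mm above the worktop. The flap, open, rises to 60 mm. What pushes must be within 45 mm wide up to that height, or lean back from the flap. The strip is best pushed low, at the tongue's height.
- flap (a joint): angle of the spring flap: 0 = open (start; hooks raised), 0.6 = closed (hooks down in front of the strip). A bistable spring drives it back to 0 below about 0.3 and on to 0.6 above about 0.3.
- spare_a_mid (a point): centre of a spare strip of six small tubes standing on the large clear well plate at the far left; leave alone
- spare_b_mid (a point): centre of another spare strip of six small tubes standing on the large clear well plate; leave alone
- tall_bottle_mid (a point): centre of dropper bottle, 23 mm across, 90 mm tall, standing on the worktop; leave alone
- short_bottle_mid (a point): centre of short capped bottle, 23 mm across, 70 mm tall, standing on the worktop; leave alone
- squeeze_bottle_mid (a point): centre of wash bottle with a spout, 57 mm across, 200 mm tall; leave alone
- slide_box_mid (a point): centre of flat card box of slides 57 x 83 x 31 mm; leave alone
- timer_mid (a point): centre of small kitchen-type timer 32 x 68 x 60 mm; leave alone
- strip: the same strip; origin under its middle

How it is judged (in metres and radians):
On the way, in this order (a step that is already met when the one before it is completed fails the run):
1. the strip stands released in the holder's mouth, between the guides, with the flap still open (z of strip_mid in the frame of holder between 0.018 and 0.026 m and angle between strip_mid's own z axis and vertical below 0.12 rad and y of strip_mid in the frame of holder between -0.008 and 0.008 m and angle between the y axis of strip_mid and the y axis of holder, either way round below 0.25 rad and x of strip_mid in the frame of holder between -0.08 and 0.012 m and value of joint flap below 0.09 rad and contact force between the fingers and strip below 0.1 N), for 0.1 s.
2. the strip is pushed against the tongue of the flap (more than 2 N) (y of strip_mid in the frame of holder between -0.004 and 0.004 m and z of strip_mid in the frame of holder between 0.018 and 0.026 m and contact force between strip and holder above 2 N and value of joint flap below 0.3 rad), for 0.03 s.
3. the flap has sprung shut (value of joint flap above 0.55 rad), for 0.2 s.
At the end, for the whole second after the job is handed in: the flap is closed (within 0.05 rad of its stop) and the strip stands upright and at rest on the holder's floor behind the flap's hooks, within 4 mm of the middle between the guides and within 7 degrees of square (y of strip_mid in the frame of holder between -0.004 and 0.004 m and z of strip_mid in the frame of holder between 0.018 and 0.026 m and angle between strip_mid's own z axis and vertical below 0.12 rad and angle between the y axis of strip_mid and the y axis of holder, either way round below 0.12 rad and x of strip_mid in the frame of holder above 0.0095 m and value of joint flap above 0.55 rad and linear speed of strip below 0.02 m/s); the robot touches nothing.
It fails at once if the strip was pressed against the holder with more than 18 N (contact force between strip and holder above 18 N).
It fails at once if a bystander was disturbed (moved by more than 30 mm) (distance of any of spare_a_mid, spare_b_mid, tall_bottle_mid, short_bottle_mid, squeeze_bottle_mid, slide_box_mid, timer_mid from where it was at the start of the episode above 0.03 m).
It also fails if it takes over 59 s, if anything falls off the work surface, if the arm or the gripper's body presses on something with over 40 N, if the wrist force passes 120 N, or if a joint passes its speed limit or range.

### The arm

A 7-joint arm with a two-finger parallel gripper is mounted at the origin on a cart in front of the work surface, level with it; the furniture and walls round the work are solid. World frame = base frame: x ahead of the robot, y to its left, z up, the work surface at z = 0. Lengths are in m, angles in degrees, forces in N, time in s.
With the tool pointing down it reaches from about 0.425 to 0.8 m from the base axis. Payload 8.3 kg.
Tool frame: the origin (TCP) lies at the very end of the fingers, on their centre line; the grasp point (between the pads) lies 19 mm behind it; z points along the fingers, y is the line along which they close (so a half turn about z gives the same grasp; the last joint's range is limited). The gripper opens to 85 mm and grips with 20 to 120 N. Pads are 22 mm wide; open, the fingers measure 114 mm over their backs; the gripper's body (76 mm by 85 mm) begins 54 mm behind the grasp point. The pads swing forward as they close: fully open they stand 13 mm farther back than shut.
Start: joints at [70.25, 21.967, 0.94, 78.501, -0.361, 79.538, -2.664], TCP at [0.174, -0.6, 0.204] pointing down, gripper open.
Joint ranges: [-169.22, 169.22], [-14.56, 117.87], [-87.37, 89.26], [10.42, 133.3], [-82.24, 262.24], [0.94, 117.77], [-172.7, 172.7]. Speed limits (degrees/s): [136.94, 136.94, 172.46, 172.46, 180, 180, 180].

### API

Orientations are given as [roll, pitch, yaw] about the fixed x, y, z axes, in that order (R = Rz(yaw) Ry(pitch) Rx(roll)).
In Python, from plant import get_obs, read_camera, camera_model, hand_in gives the robot as it stands.
- The arm moves only by the tool drive_tool, never from a script. Its argument "commands" is a list of rows, each a list of 3 entries, a list of its own where there are three numbers: the closure, from 0 (fully open) to 1 (shut), then the shift along the tool's x, y, z in cm, then the turn, a rotation vector about the tool's x, y, z in rad. In form: [[grip, [tx, ty, tz], [rx, ry, rz]], ...]. A call has exactly 5 rows; each row shifts and turns the commanded pose from where the row before left it, along the tool's axes as they then stand; what a row does not reach is not made up. A row lasts 1/8 s, in which the tool goes at most 62.5 mm and 10.7 degrees, less where a joint would pass 70% of its speed; a pose out of reach is approached as far as the arm can. A call is refused whole if a number of a shift passes 6.25 or a number of a turn 0.188, either way. A call with a gripper value outside its range is refused whole. The fingers move at their own pace and stop on an object; the grip force is fixed at half the most. Time passes only in rows, so rows that do not move let the fingers close, or fill a call up. It gives the time, the measured TCP pose, the force, the opening and the grip force at its end, in the units of the state.
- get_obs(): the state, without advancing time (a new reading comes with each control period).
- read_camera(name): name is "scene" or "side" or "wrist"; returns the picture (480x640x3 uint8, red, green, blue); there is no depth.
- camera_model(name): a dict with "intrinsics" (3x3 intrinsics, pixels), "R" (3x3) and "t" (3): a world point X has camera coordinates R X + t. Camera axes: x right, y down, z forward; pixel columns grow to the right and rows downward; lengths in m; the calibration is good to about 2 mm. A picture is of the moment at which its call begins: read the wrist's pose just before it. camera_model takes no time and is no camera call; for the wrist camera it gives the pose at the moment of the call.
- hand_in(): hands the job in; it is judged then, once.
The state is a dict: "time": time; "joint_pos": joint angles; "qd": joint speeds; "joint_torque": joint torques, N m; "ee_pos": TCP position; "eef_rot": TCP orientation; "wrist_force": force on the tool from outside, world axes, zero at the start; "wrist_torque": the same for the moment, N m; "grip_width": finger opening in m; "grip_force": force on a finger pad.
Only numpy, scipy, OpenCV 4.12 (cv2) and the standard library are available. Lean on these libraries where they do the work, as an engineer would, in place of code of your own. Each camera call takes 0.05 s, during which the arm holds its last target. There are 200 camera calls.

## Working session

There is one attempt and no reset: what is moved stays moved. The work goes in short steps, Python scripts to look and compute and a tool call to move; the robot and the scene stay as the last step left them, time stands still between calls to the robot, and variables do not carry over. Pictures are saved under pics/ and viewed, at most 10 in all, crops included, and the job is handed in when it is done.

Besides the shell and the picture viewer there is one more tool, called after "Emit:" as a command line: name --argument value ..., lists and objects as JSON in quotes. drive_tool: Moves the arm, as the interface text tells. Its arguments: {"type":"object","properties":{"commands":{"type":"array","items":{"type":"array"}}},"required":["commands"]}

```bash
mkdir -p pics; ls; python3 - <<'E'
from plant import *
import cv2,numpy as np
for n in("scene","side"):
    im=read_camera(n);cv2.imwrite(f"pics/{n}0.png",im[:,:,::-1])
    m=camera_model(n);print(n,m)
o=get_obs();print(o)
E
```

```text
pics
scene {'intrinsics': array([[435.92276745,   0.        , 320.82323975],
       [  0.        , 435.92276745, 234.74913277],
       [  0.        ,   0.        ,   1.        ]]), 'R': array([[ 0.78311966, -0.62167011, -0.01580733],
       [-0.37661537, -0.45388963, -0.80755499],
       [ 0.49485802,  0.63836547, -0.58958041]]), 't': array([-0.37930872,  0.3380643 ,  0.63573802])}
side {'intrinsics': array([[522.12932703,   0.        , 324.34807753],
       [  0.        , 522.12932703, 239.46168273],
       [  0.        ,   0.        ,   1.        ]]), 'R': array([[-0.88435428, -0.46680826, -0.00274694],
       [-0.29238022,  0.55847364, -0.77628668],
       [ 0.36391113, -0.6857093 , -0.63037406]]), 't': array([0.59998264, 0.17558605, 0.92030015])}
{'time': 0.1, 'joint_pos': array([70.25052718, 22.01068277,  0.93663541, 78.55516106, -0.36013901,
       79.5361242 , -2.66395238]), 'qd': array([-0.15635716, -0.1051921 ,  0.00136064, -0.18808628, -0.08115677,
        0.05700697, -0.00875599]), 'joint_torque': array([ 4.07774001e-03, -6.29134583e+01,  8.48599914e-01, -3.72755563e+01,
        1.69882702e-02,  1.04674228e-02, -7.02412694e-05]), 'ee_pos': array([ 0.17371031, -0.59986657,  0.20347697]), 'eef_rot': array([-1.79900859e+02,  1.59183568e-03,  1.61511256e+01]), 'wrist_force': array([0.16252587, 0.262883  , 0.39638597]), 'wrist_torque': array([-0.00856598, -0.03122347,  0.0025017 ]), 'grip_force': 0.0, 'grip_width': 0.08572570560143615}
```

View pics/scene0.png

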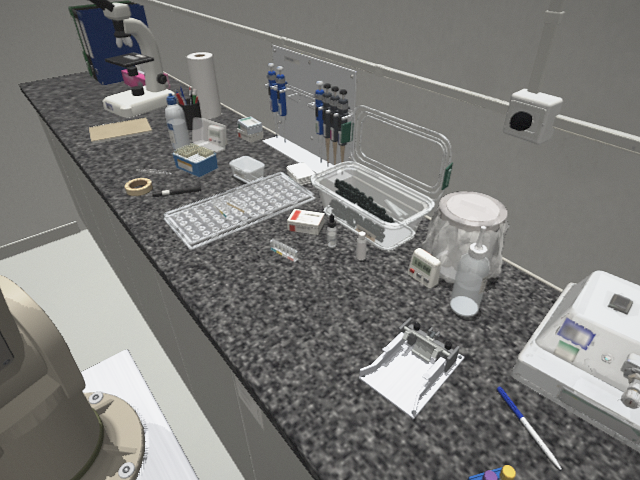

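View pics/side0.png

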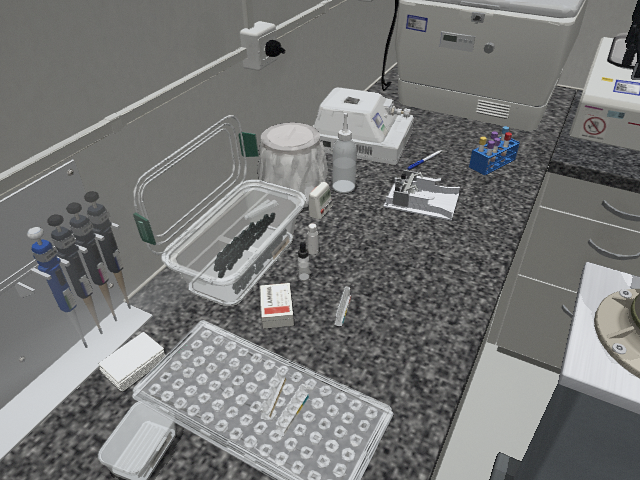

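The loose strip is near (284,251) in scene and (343,306) in side. The holder is near (412,368) and (423,195), with its mouth facing the lower left in scene.

```bash
python3 - <<'E'
import cv2,numpy as np
s=cv2.imread("pics/scene0.png");d=cv2.imread("pics/side0.png")
def c(im,x,y,w,h,W,H):return cv2.resize(im[y:y+h,x:x+w],(W,H),interpolation=cv2.INTER_CUBIC)
a=np.vstack([np.hstack([c(s,355,312,114,100,456,400),c(d,380,160,86,100,344,400)]),np.hstack([c(s,260,230,66,33,400,200),c(d,310,275,66,60,220,200),np.zeros((200,180,3),np.uint8)])])
cv2.imwrite("pics/comp.png",a)
E
```

```text
(no output)
```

View pics/comp.png

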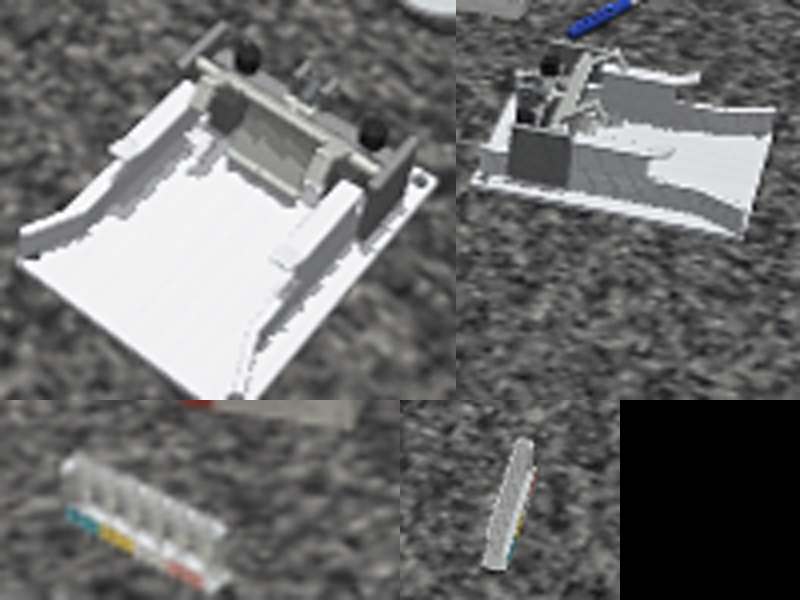

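```bash
cat > h.py <<'E'
import numpy as np
from plant import *
def bp(n,uv,z,m=None):
    m=m or camera_model(n);R=np.array(m["R"]);t=np.array(m["t"])
    d=R.T@np.linalg.solve(np.array(m["intrinsics"]),[uv[0],uv[1],1]);c=-R.T@t
    return c+d*(z-c[2])/d[2]
def tri(obs):
    A=[];b=[]
    for m,uv in obs:
        R=np.array(m["R"]);t=np.array(m["t"]);d=R.T@np.linalg.solve(np.array(m["intrinsics"]),[uv[0],uv[1],1]);d/=np.linalg.norm(d);P=np.eye(3)-np.outer(d,d);A.append(P);b.append(P@(-R.T@t))
    return np.linalg.lstsq(np.vstack(A),np.hstack(b),rcond=None)[0]
def px(m,X):
    c=np.array(m["R"])@X+np.array(m["t"]);p=np.array(m["intrinsics"])@c;return p[:2]/p[2]
E
python3 - <<'E'
from h import *
np.set_printoptions(precision=4,suppress=True)
for l,n,uv,z in [("LF","scene",(360,377),.003),("RF","scene",(413.5,413),.003),("RB","scene",(464.3,357),.003),("RF","side",(451,218.75),.003),("RB","side",(384.25,205.5),.003) if 0 else ("LB?","side",(384.25,205.5),.003),
 ("s bot l","scene",(271.2,249.8),0),("s bot r","scene",(294.7,261.4),0),("s top l","scene",(271.9,239.9),.03),("s top r","scene",(297.1,250.6),.03),("near","side",(338.5,325.4),0.0),("far top","side",(347.5,287),.03)]:
    print(l,n,bp(n,uv,z))
m=camera_model("wrist");print(m,get_obs()["ee_pos"])
E
```

```text
LF scene [ 0.4405 -0.1635  0.003 ]
RF scene [ 0.4609 -0.2663  0.003 ]
RB scene [ 0.613  -0.2498  0.003 ]
RF side [ 0.4388 -0.1651  0.003 ]
LB? side [ 0.5939 -0.1428  0.003 ]
s bot l scene [0.5192 0.2347 0.    ]
s bot r scene [0.5372 0.1636 0.    ]
s top l scene [0.522  0.2316 0.03  ]
s top r scene [0.5439 0.1609 0.03  ]
near side [0.5234 0.2387 0.    ]
far top side [0.5395 0.1698 0.03  ]
{'intrinsics': array([[386.6635,   0.    , 320.3294],
       [  0.    , 386.6635, 235.3779],
       [  0.    ,   0.    ,   1.    ]]), 'R': array([[ 0.2772, -0.9608, -0.0019],
       [-0.926 , -0.2677,  0.2661],
       [-0.2562, -0.072 , -0.9639]]), 't': array([-0.6243, -0.0355,  0.3794])} [ 0.1737 -0.5999  0.2035]
```

```bash
cat > plan.py <<'E'
import numpy as np,sys
from plant import get_obs
# usage: plan.py n x y z yaw  -> rows (tool kept straight down), from measured pose
def rows(n,x,y,z,yaw,start=None):
    if start is None:
        o=get_obs();p=np.array(o["ee_pos"]);a=o["eef_rot"][2]
    else: p,a=start
    q=np.array([x,y,z]);d=(q-p)/n;da=(yaw-a)/n
    for i in range(n):
        r=np.radians(a+da*i);s=[np.cos(r)*d[0]+np.sin(r)*d[1],np.sin(r)*d[0]-np.cos(r)*d[1],-d[2]]
        print(np.round(np.array(s)*100,2),"rz",round(-np.radians(da),4))
if __name__=="__main__":
    v=list(map(float,sys.argv[1:]));rows(int(v[0]),*v[1:])
E
python3 plan.py 10 .49 -.21 .2 99
```

```text
[ 4.12 -2.86  0.03] rz -0.1446
[ 4.49 -2.24  0.03] rz -0.1446
[ 4.77 -1.57  0.03] rz -0.1446
[ 4.94 -0.87  0.03] rz -0.1446
[ 5.02 -0.15  0.03] rz -0.1446
[4.99 0.58 0.03] rz -0.1446
[4.85 1.29 0.03] rz -0.1446
[4.61 1.98 0.03] rz -0.1446
[4.28 2.62 0.03] rz -0.1446
[3.86 3.21 0.03] rz -0.1446
```

Emit:
drive_tool --commands '[[0,[4.12,-2.86,0],[0,0,-0.1446]],[0,[4.49,-2.24,0],[0,0,-0.1446]],[0,[4.77,-1.57,0],[0,0,-0.1446]],[0,[4.94,-0.87,0],[0,0,-0.1446]],[0,[5.02,-0.15,0],[0,0,-0.1446]]]'

```text
time: 0.72
ee_pos: [0.3326, -0.4039, 0.2041]
eef_rot: [-180.0, -0.0, 57.8]
wrist_force: [1.0, -0.6, -0.0]
grip_width: 0.0852
grip_force: 0.0
```

Emit:
drive_tool --commands '[[0,[5,0.58,0],[0,0,-0.1446]],[0,[4.85,1.29,0],[0,0,-0.1446]],[0,[4.61,1.98,0],[0,0,-0.1446]],[0,[4.28,2.62,0],[0,0,-0.1446]],[0,[3.86,3.21,0],[0,0,-0.1446]]]'

```text
time: 1.35
ee_pos: [0.4907, -0.2091, 0.2042]
eef_rot: [-180.0, -0.0, 99.3]
wrist_force: [0.5, -0.7, -0.4]
grip_width: 0.0855
grip_force: 0.0
```

```bash
python3 - <<'E'
from h import *
import cv2,pickle
m=camera_model("wrist");im=read_camera("wrist");print(get_obs()["ee_pos"],get_obs()["eef_rot"])
cv2.imwrite("pics/w1.png",im[:,:,::-1]);pickle.dump(m,open("w1.pkl","wb"))
E
python3 plan.py 10 .53 .19 .2 104
```

```text
[ 0.49470712 -0.20141934  0.20432471] [179.84752766  -0.1829525  100.18050393]
[3.79 1.04 0.04] rz -0.0067
[3.78 1.06 0.04] rz -0.0067
[3.78 1.09 0.04] rz -0.0067
[3.77 1.11 0.04] rz -0.0067
[3.76 1.14 0.04] rz -0.0067
[3.75 1.16 0.04] rz -0.0067
[3.75 1.19 0.04] rz -0.0067
[3.74 1.21 0.04] rz -0.0067
[3.73 1.24 0.04] rz -0.0067
[3.72 1.26 0.04] rz -0.0067
```

View pics/w1.png

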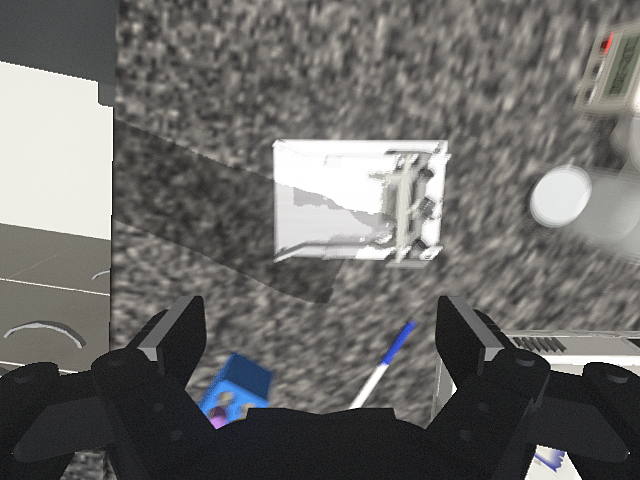

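The wrist view shows the holder's floor plate with corners near (275,140), (275,262) and (447,140), and the head to the right. The arm was still settling, so I'll retake it as an enlarged crop.

```bash
python3 - <<'E'
from h import *
import cv2,pickle
for i in range(4): read_camera("side")
m=camera_model("wrist");im=read_camera("wrist");o=get_obs();print(o["ee_pos"],o["eef_rot"],abs(o["qd"]).max())
cv2.imwrite("pics/w2.png",cv2.resize(im[115:275,260:460,::-1],None,fx=4,fy=3.75,interpolation=cv2.INTER_CUBIC));pickle.dump(m,open("w2.pkl","wb"))
E
python3 plan.py 10 .53 .19 .2 104
```

```text
[ 0.4892507  -0.21157097  0.20403232] [-1.79941621e+02  3.17746786e-05  9.88578220e+01] 0.6394171117028352
[3.91 1.02 0.04] rz -0.009
[3.9  1.06 0.04] rz -0.009
[3.89 1.09 0.04] rz -0.009
[3.88 1.13 0.04] rz -0.009
[3.87 1.16 0.04] rz -0.009
[3.86 1.2  0.04] rz -0.009
[3.84 1.23 0.04] rz -0.009
[3.83 1.26 0.04] rz -0.009
[3.82 1.3  0.04] rz -0.009
[3.81 1.33 0.04] rz -0.009
```

View pics/w2.png

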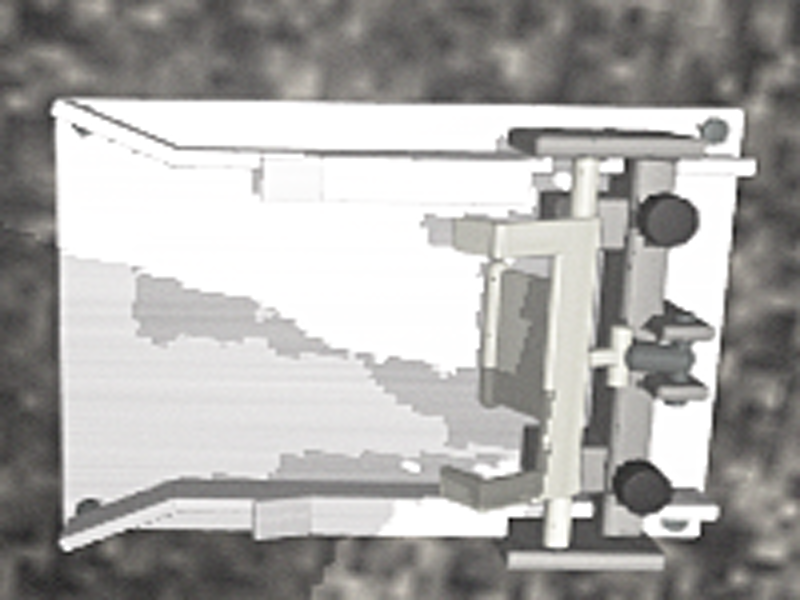

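```bash
python3 - <<'E'
from h import *
import pickle
m=pickle.load(open("w2.pkl","rb"))
f=lambda u,v:(260+u/4,115+v/3.75)
W=np.array([bp("",f(*p),.006,m)[:2] for p in [(56,103),(65.5,541),(743,110),(700,537)]])
L=np.array([(-.085,.056),(-.085,-.056),(.075,.056),(.075,-.056)])
a,b=W-W.mean(0),L-L.mean(0)
th=np.arctan2((b[:,0]*a[:,1]-b[:,1]*a[:,0]).sum(),(b*a).sum())
R=np.array([[np.cos(th),-np.sin(th)],[np.sin(th),np.cos(th)]])
t=W.mean(0)-R@L.mean(0);print("holder",t,np.degrees(th),"res",(L@R.T+t-W)*1e3)
for l,p,z in [("pin",(585,160),.044),("pin",(558,545),.044),("tong",(491,265),.014),("tong",(487,400),.014),("guideL in",(180,148),.024),("guideL in",(500,158),.024),("guideR in",(180,482),.024),("guideR",(440,488),.024)]:
    print(l,(R.T@(bp("",f(*p),z,m)[:2]-t))*1e3)
for x in(-62,):print(R@[x*1e-3,0]+t)
E
```

```text
holder [ 0.52934681 -0.20742846] 8.6196339963313 res [[-0.51241108 -0.99941061]
 [-0.14303194  1.38102929]
 [-0.02584551  0.01745934]
 [ 0.68128853 -0.39907802]]
pin [30.82430458 46.32877749]
pin [ 30.55836186 -44.77505893]
tong [17.08441487 18.4101159 ]
tong [ 17.77680427 -16.13296017]
guideL in [-54.97673127  47.28597976]
guideL in [16.24743906 45.29350645]
guideR in [-55.45946194 -35.34125807]
guideR [  6.08147412 -36.63221377]
[ 0.4680471  -0.21672065]
```

Emit:
drive_tool --commands '[[0,[3.9,1.02,0],[0,0,-0.009]],[0,[3.9,1.06,0],[0,0,-0.009]],[0,[3.89,1.09,0],[0,0,-0.009]],[0,[3.88,1.13,0],[0,0,-0.009]],[0,[3.87,1.16,0],[0,0,-0.009]]]'

```text
time: 2.28
ee_pos: [0.5098, -0.0102, 0.2044]
eef_rot: [-180.0, 0.0, 101.4]
wrist_force: [0.6, -0.5, -0.6]
grip_width: 0.0853
grip_force: 0.0
```

Emit:
drive_tool --commands '[[0,[3.86,1.2,0],[0,0,-0.009]],[0,[3.84,1.23,0],[0,0,-0.009]],[0,[3.83,1.26,0],[0,0,-0.009]],[0,[3.82,1.3,0],[0,0,-0.009]],[0,[3.81,1.33,0],[0,0,-0.009]]]'

```text
time: 2.9
ee_pos: [0.5305, 0.1903, 0.2043]
eef_rot: [-180.0, 0.1, 103.9]
wrist_force: [1.0, -0.1, 0.3]
grip_width: 0.0853
grip_force: 0.0
```

```bash
python3 - <<'E'
from h import *
import cv2,pickle
for i in range(6): read_camera("side")
m=camera_model("wrist");im=read_camera("wrist");o=get_obs();print(o["ee_pos"],o["eef_rot"],abs(o["qd"]).max())
c=px(m,np.array([.531,.199,.015])).astype(int);print(c)
x0,y0=c[0]-80,c[1]-60;print(x0,y0)
cv2.imwrite("pics/w3.png",cv2.resize(im[y0:y0+120,x0:x0+160,::-1],None,fx=5,fy=5,interpolation=cv2.INTER_CUBIC));pickle.dump(m,open("w3.pkl","wb"))
E
```

```text
[0.53041082 0.18891173 0.2042961 ] [-1.79985250e+02  6.03145062e-02  1.03943463e+02] 0.27427738881697517
[324 191]
244 131
```

View pics/w3.png

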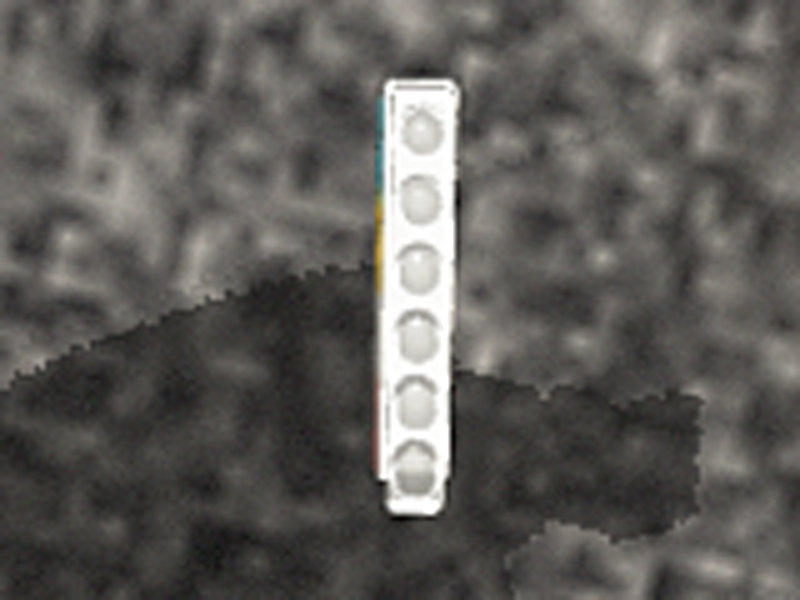

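The strip's top face spans crop (385,82)-(458,82) to (387,513)-(443,515), nearly upright in the wrist image.

```bash
python3 - <<'E'
from h import *
import pickle
m=pickle.load(open("w3.pkl","rb"))
f=lambda u,v:(244+u/5,131+v/5)
P=[bp("",f(*p),.03,m)[:2] for p in [(421.5,82),(415.5,514)]]
print(P,np.linalg.norm(P[0]-P[1]),np.mean(P,0),np.degrees(np.arctan2(*(P[0]-P[1])[::-1])))
print(tri([(m,f(418.5,298)),(camera_model("scene"),(284.9,245))]),tri([(m,f(418.5,298)),(camera_model("side"),(343,306))]))
E
```

```text
[array([0.52362631, 0.23980802]), array([0.54169322, 0.16400371])] 0.0779275770626921 [0.53265977 0.20190586] 103.40556070975418
[0.53486202 0.20127082 0.02583813] [0.53356078 0.20005522 0.00972256]
```

```bash
python3 plan.py 5 .533 .2017 .006 103.4
```

```text
[0.24 0.11 3.97] rz 0.0019
[0.24 0.11 3.97] rz 0.0019
[0.24 0.11 3.97] rz 0.0019
[0.24 0.11 3.97] rz 0.0019
[0.24 0.11 3.97] rz 0.0019
```

Emit:
drive_tool --commands '[[0.45,[0.6,0.28,1.5],[0,0,0.0047]],[0.45,[0.6,0.27,5.5],[0,0,0.0047]],[0.45,[0,0,5.5],[0,0,0]],[0.45,[0,0,4.8],[0,0,0]],[0.45,[0,0,1.0],[0,0,0]]]'

```text
time: 3.88
ee_pos: [0.5295, 0.2027, 0.0176]
eef_rot: [-179.6, 0.0, 103.6]
wrist_force: [-0.2, -0.0, 0.3]
grip_width: 0.047
grip_force: 0.0
```

Emit:
drive_tool --commands '[[0.45,[0,0,1.0],[0,0,0]],[0.45,[0,0,0.5],[0,0,0]],[0.45,[0,0,0],[0,0,0]],[0.6,[0,0,0],[0,0,0]],[0.6,[0,0,0],[0,0,0]]]'

```text
time: 4.5
ee_pos: [0.5327, 0.2044, 0.0071]
eef_rot: [179.9, -0.0, 103.6]
wrist_force: [-0.9, -0.4, 0.5]
grip_width: 0.034
grip_force: 0.0
```

Emit:
drive_tool --commands '[[0.75,[0,0,0],[0,0,0]],[0.85,[0,0,0],[0,0,0]],[1,[0,0,0],[0,0,0]],[1,[0,0,0],[0,0,0]],[1,[0,0,0],[0,0,0]]]'

```text
time: 5.12
ee_pos: [0.5323, 0.2043, 0.0064]
eef_rot: [180.0, -0.0, 103.6]
wrist_force: [0.7, 0.2, 0.3]
grip_width: 0.0
grip_force: 0.0
```

```bash
python3 - <<'E'
from h import *
import cv2
o=get_obs();print(o["ee_pos"],o["grip_width"],o["grip_force"])
a=read_camera("side");b=read_camera("scene");w=read_camera("wrist")
x=[cv2.resize(i,(400,300),interpolation=cv2.INTER_CUBIC) for i in (a[230:350,270:430],b[190:280,220:340],w[::1],a)]
cv2.imwrite("pics/g1.png",np.vstack([np.hstack(x[:2]),np.hstack(x[2:])])[:,:,::-1])
E
```

```text
[0.53229255 0.20431774 0.0064448 ] 1.2332638148924774e-05 0.0
```

View pics/g1.png

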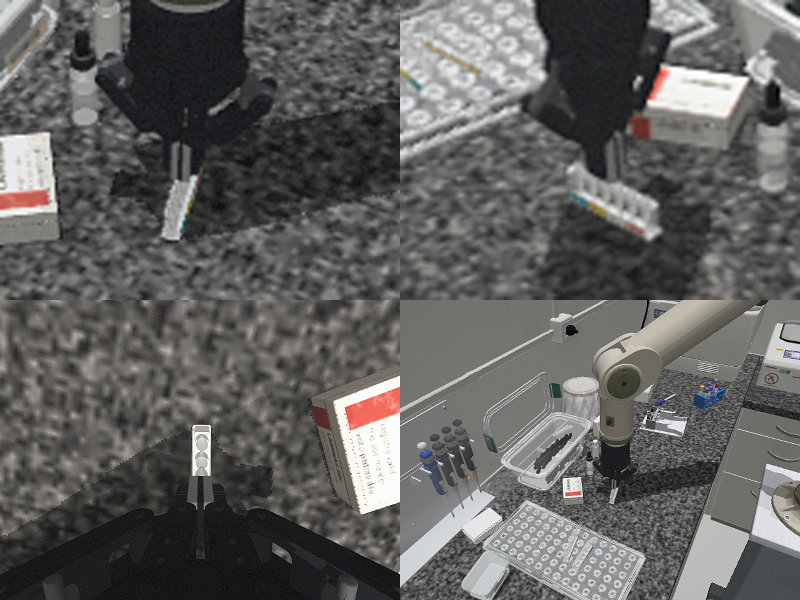

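The strip has not moved: its left end is still near (570,170) in the scene crop. The fingers look shut, so I'll check where the TCP projects.

```bash
python3 - <<'E'
from h import *
import cv2
o=get_obs();p=o["ee_pos"];print(o["grip_width"],o["grip_force"])
a=read_camera("side");b=read_camera("scene")
out=[]
for n,im in(("side",a),("scene",b)):
    im=im.copy();m=camera_model(n);u=px(m,p);print(n,u,px(m,p+[0,0,.03]))
    x0,y0=int(u[0])-50,int(u[1])-50
    c=cv2.resize(im[y0:y0+75,x0:x0+50*2],(800,600),interpolation=cv2.INTER_CUBIC)
    for z,k in((0,(255,0,0)),(.03,(0,255,0))):
        v=(px(m,p+[0,0,z])-[x0,y0]+.5)*8;cv2.drawMarker(c,(int(v[0]),int(v[1])),k,0,16,1)
    for q in ([.5236,.2398],[.5417,.164]):
        for z in(0,.03):
            v=(px(m,np.array(q+[z]))-[x0,y0]+.5)*8;cv2.drawMarker(c,(int(v[0]),int(v[1])),(255,255,0),1,12,1)
    out.append(c[:, 200:600])
cv2.imwrite("pics/g2.png",np.hstack(out)[:,:,::-1])
E
```

```text
-0.00015400809126917006 0.0
side [342.57476076 308.9321015 ] [342.89198375 297.52670177]
scene [282.76121145 251.6015636 ] [281.88832034 241.42092646]
```

View pics/g2.png

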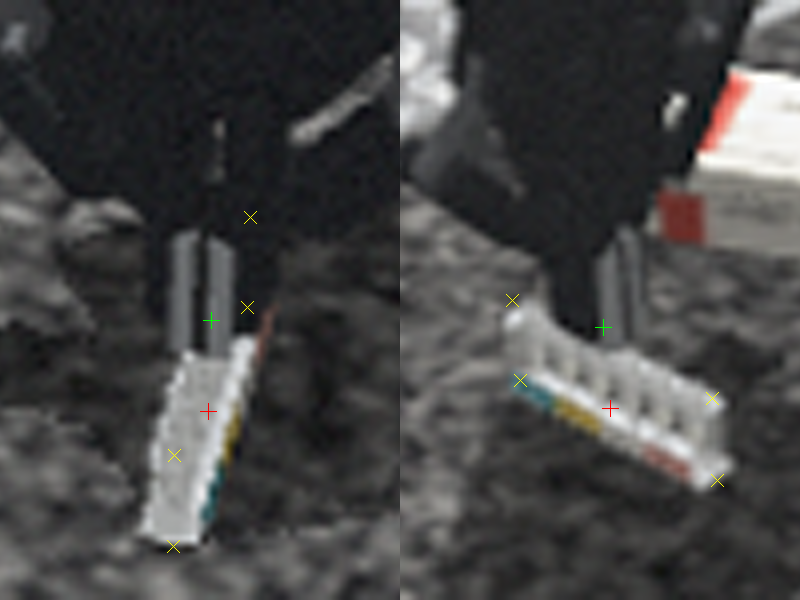

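The fingers are shut just above the strip. Their visible tips sit about 25–30 mm behind the reported TCP, and the wrist picture agrees. I'll reopen and go down carefully, watching the force.

Emit:
drive_tool --commands '[[0.45,[0,0,0],[0,0,0]],[0.45,[0,0,0],[0,0,0]],[0.45,[0,0,0],[0,0,0]],[0.45,[0,0,0.5],[0,0,0]],[0.45,[0,0,0.4],[0,0,0]]]'

```text
time: 6.0
ee_pos: [0.5321, 0.2042, -0.003]
eef_rot: [-180.0, -0.0, 103.6]
wrist_force: [-0.3, -0.8, -0.2]
grip_width: 0.0472
grip_force: 0.0
```

Emit:
drive_tool --commands '[[0.45,[0,0,0.2],[0,0,0]],[0.45,[0,0,0.2],[0,0,0]],[0.45,[0,0,0.2],[0,0,0]],[0.45,[0,0,0],[0,0,0]],[0.45,[0,0,0],[0,0,0]]]'

```text
time: 6.62
ee_pos: [0.5323, 0.2043, -0.0085]
eef_rot: [180.0, -0.0, 103.6]
wrist_force: [0.3, -0.5, -0.0]
grip_width: 0.0469
grip_force: 0.0
```

Emit:
drive_tool --commands '[[0.45,[0,-0.0,0.3],[0,0,0]],[0.45,[0,0,0.3],[0,0,0]],[0.45,[0,0,0.2],[0,0,0]],[0.45,[0,0,0],[0,0,0]],[0.6,[0,0,0],[0,0,0]]]'

```text
time: 7.25
ee_pos: [0.5323, 0.2043, -0.0165]
eef_rot: [180.0, -0.0, 103.6]
wrist_force: [0.6, -0.3, -0.5]
grip_width: 0.0344
grip_force: 0.0
```

Emit:
drive_tool --commands '[[0.75,[0,0,0],[0,0,0]],[0.85,[0,0,0],[0,0,0]],[1,[0,0,0],[0,0,0]],[1,[0,0,0],[0,0,0]],[1,[0,0,0],[0,0,0]]]'

```text
time: 7.88
ee_pos: [0.5325, 0.2044, -0.0163]
eef_rot: [180.0, -0.0, 103.6]
wrist_force: [-0.2, 0.6, 3.5]
grip_width: 0.0124
grip_force: 60.0
```

```bash
python3 - <<'E'
from plan import *
print(get_obs()["grip_width"],get_obs()["ee_pos"])
rows(10,.4628,-.2140,.1,98.8,(np.array([.5325,.2044,.1]),103.6))
E
```

```text
0.012392243084881144 [ 0.53254005  0.2044432  -0.01626383]
[-3.9  -1.66 -0.  ] rz 0.0084
[-3.92 -1.63 -0.  ] rz 0.0084
[-3.93 -1.6  -0.  ] rz 0.0084
[-3.94 -1.56 -0.  ] rz 0.0084
[-3.96 -1.53 -0.  ] rz 0.0084
[-3.97 -1.5  -0.  ] rz 0.0084
[-3.98 -1.46 -0.  ] rz 0.0084
[-3.99 -1.43 -0.  ] rz 0.0084
[-4.01 -1.4  -0.  ] rz 0.0084
[-4.02 -1.36 -0.  ] rz 0.0084
```

Emit:
drive_tool --commands '[[1,[0,0,-1],[0,0,0]],[1,[0,0,-2],[0,0,0]],[1,[0,0,-3],[0,0,0]],[1,[0,0,-3],[0,0,0]],[1,[0,0,-2.6],[0,0,0]]]'

```text
time: 8.5
ee_pos: [0.5326, 0.2046, 0.1021]
eef_rot: [179.9, -0.0, 103.6]
wrist_force: [0.3, 0.1, -0.9]
grip_width: 0.013
grip_force: 59.6
```

Emit:
drive_tool --commands '[[1,[-3.9,-1.66,0],[0,0,0.0084]],[1,[-3.92,-1.63,0],[0,0,0.0084]],[1,[-3.93,-1.6,0],[0,0,0.0084]],[1,[-3.94,-1.56,0],[0,0,0.0084]],[1,[-3.96,-1.53,0],[0,0,0.0084]]]'

```text
time: 9.12
ee_pos: [0.4974, -0.0061, 0.1009]
eef_rot: [179.9, 0.0, 101.2]
wrist_force: [0.5, -0.6, -0.5]
grip_width: 0.0132
grip_force: 59.6
```

Emit:
drive_tool --commands '[[1,[-3.97,-1.5,0],[0,0,0.0084]],[1,[-3.98,-1.46,0],[0,0,0.0084]],[1,[-3.99,-1.43,0],[0,0,0.0084]],[1,[-4.01,-1.4,0],[0,0,0.0084]],[1,[-4.02,-1.36,0],[0,0,0.0084]]]'

```text
time: 9.75
ee_pos: [0.4627, -0.2154, 0.101]
eef_rot: [179.9, 0.0, 98.8]
wrist_force: [0.0, 0.6, -0.1]
grip_width: 0.0127
grip_force: 59.6
```

Emit:
drive_tool --commands '[[1,[0,0,2],[0,0,0]],[1,[0,0,2],[0,0,0]],[1,[0,0,1.6],[0,0,0]],[1,[0,0,0],[0,0,0]],[1,[0,0,0],[0,0,0]]]'

```text
time: 10.38
ee_pos: [0.4632, -0.2141, 0.0442]
eef_rot: [180.0, 0.0, 98.8]
wrist_force: [-0.0, 0.3, -0.3]
grip_width: 0.0128
grip_force: 59.6
```

```bash
python3 - <<'E'
from h import *
import cv2,pickle
for i in range(3): read_camera("side")
m=camera_model("wrist");w=read_camera("wrist");o=get_obs();print(o["ee_pos"],o["eef_rot"],abs(o["qd"]).max())
pickle.dump(m,open("w4.pkl","wb"));np.save("w4.npy",w)
a=read_camera("side");b=read_camera("scene")
cv2.imwrite("pics/p1.png",np.vstack([w,])[:,:,::-1])
E
```

```text
[ 0.46310607 -0.21432985  0.0441117 ] [1.79945768e+02 3.73495657e-02 9.88071009e+01] 0.2310191218999801
```

View pics/p1.png

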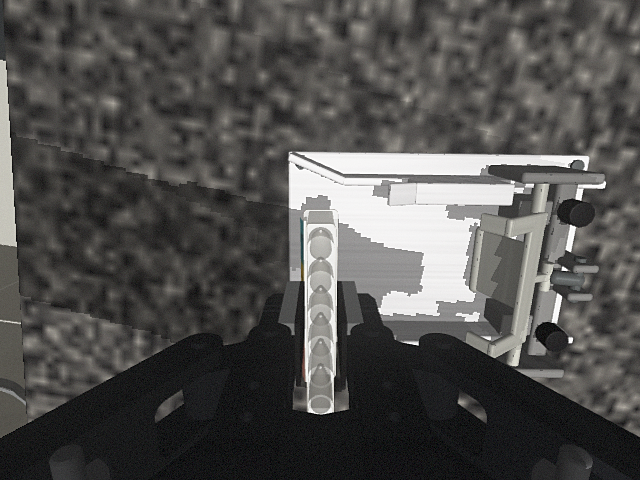

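The strip is gripped squarely: its top runs from (302..338,210) to (308..332,413). The holder's far-left corners are at (289,153) and (590,155). Checking the fit numerically.

```bash
python3 - <<'E'
from h import *
import pickle
m=pickle.load(open("w4.pkl","rb"))
t=np.array([.5292,-.2064]);th=np.radians(8.6);R=np.array([[np.cos(th),-np.sin(th)],[np.sin(th),np.cos(th)]])
g=lambda p,z:np.round(R.T@(bp("",p,z,m)[:2]-t)*1e3,1)
for l,p,z in [("LF",(289,154),.006),("LB",(589,155),.006),("guideL inner top",(343,185),.024),("guideL inner top far",(390,186),.024),("end L",(320,210),.0904),("end R",(320,413),.0904),("strip side L",(302,212),.0904),("hookL?",(475,228),.055),("tongue top",(475,230),.018),("tongue bot",(470,290),.018)]: print(l,g(p,z))
E
```

```text
LF [-84.4  56. ]
LB [74.6 55.9]
guideL inner top [-56.6  42.2]
guideL inner top far [-33.4  41.7]
end L [-68.1  43.4]
end R [-67.9 -35.7]
strip side L [-74.   42.7]
hookL? [-1.9 28.4]
tongue top [13.7 17.8]
tongue bot [ 14.7 -16.3]
```

Emit:
drive_tool --commands '[[1,[0,0,1.5],[0,0,0]],[1,[0,0,1.2],[0,0,0]],[1,[0,0,0.6],[0,0,0]],[1,[0,0,0.5],[0,0,0]],[1,[0,0,0.4],[0,0,0]]]'

```text
time: 11.3
ee_pos: [0.4627, -0.2142, 0.0011]
eef_rot: [180.0, -0.0, 98.8]
wrist_force: [-0.0, -1.2, 0.1]
grip_width: 0.0128
grip_force: 59.6
```

Emit:
drive_tool --commands '[[1,[0,0,0.4],[0,0,0]],[1,[0,0,0.4],[0,0,0]],[1,[0,0,0.2],[0,0,0]],[1,[0,0,0.15],[0,0,0]],[1,[0,0,0],[0,0,0]]]'

```text
time: 11.92
ee_pos: [0.4626, -0.2142, -0.0101]
eef_rot: [180.0, -0.0, 98.8]
wrist_force: [-0.7, -0.3, -0.6]
grip_width: 0.0132
grip_force: 59.6
```

Emit:
drive_tool --commands '[[0.8,[0,0,0],[0,0,0]],[0.7,[0,0,0],[0,0,0]],[0.6,[0,0,0],[0,0,0]],[0.55,[0,0,0],[0,0,0]],[0.55,[0,0,0],[0,0,0]]]'

```text
time: 12.55
ee_pos: [0.4626, -0.2142, -0.0101]
eef_rot: [180.0, -0.0, 98.8]
wrist_force: [-0.0, 0.2, 0.6]
grip_width: 0.0383
grip_force: 0.0
```

Emit:
drive_tool --commands '[[0.55,[0,0,-1],[0,0,0]],[0.55,[0,0,-2],[0,0,0]],[0.55,[0,0,-3],[0,0,0]],[0.8,[0,0,-3],[0,0,0]],[1,[0,-4,0],[0,0,0]]]'

```text
time: 13.18
ee_pos: [0.4268, -0.2201, 0.0834]
eef_rot: [179.6, 0.2, 99.0]
wrist_force: [-0.9, -0.6, 0.4]
grip_width: 0.0025
grip_force: 0.0
```

```bash
python3 - <<'E'
from h import *
import cv2,pickle
for i in range(5): read_camera("side")
m=camera_model("wrist");w=read_camera("wrist");o=get_obs();print(o["ee_pos"],o["eef_rot"],abs(o["qd"]).max(),o["grip_width"])
pickle.dump(m,open("w5.pkl","wb"))
th=np.radians(8.6);R=np.array([[np.cos(th),-np.sin(th)],[np.sin(th),np.cos(th)]]);t=np.array([.5292,-.2064])
P=[np.r_[R@[x,y]+t,.036] for x,y in((-.1,.07),(.04,-.05))];print([px(m,p) for p in P])
a=read_camera("side")
f=lambda im,s:cv2.resize(im,s,interpolation=cv2.INTER_CUBIC)
cv2.imwrite("pics/q1.png",np.vstack([f(w[60:360,150:550],(640,480))])[:,:,::-1])
cv2.imwrite("pics/q1side.png",a[:,:,::-1])
E
```

```text
[ 0.42384381 -0.2201743   0.08036096] [1.79947446e+02 1.67654154e-02 9.88229167e+01] 0.6898312592014526 9.265106180544676e-05
[array([335.21905987, 126.47481198]), array([558.92715118, 328.43946914])]
```

View pics/q1.png

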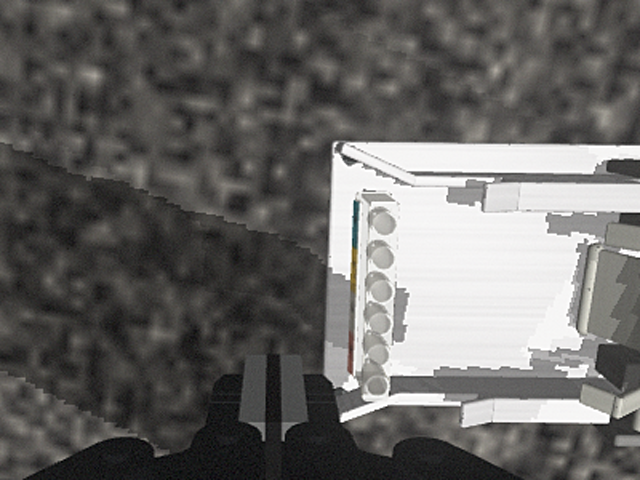

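The strip stands upright in the mouth. Its tube centres run from crop (384,220) to (377,384), and the shut finger tips are near (240..303,355).

```bash
python3 - <<'E'
from h import *
import pickle
m=pickle.load(open("w5.pkl","rb"))
t=np.array([.5292,-.2064]);th=np.radians(8.6);R=np.array([[np.cos(th),-np.sin(th)],[np.sin(th),np.cos(th)]])
f=lambda u,v:(150+u/1.6,60+v/1.6)
g=lambda p,z:np.round(R.T@(bp("",f(*p),z,m)[:2]-t)*1e3,1)
for l,p,z in [("tube1",(384,220),.036),("tube6",(377,384),.036),("endL top",(380,203),.036),("endR",(378,398),.036),("guideL in",(415,186),.024),("guideR floor in",(395,379),.006),("corner",(333,143),.006)]: print(l,g(p,z))
p=get_obs()["ee_pos"];print(R.T@(p[:2]-t)*1e3,p)
E
```

```text
tube1 [-68.7  31.7]
tube6 [-68.2 -31. ]
endL top [-70.4  37.6]
endR [-67.6 -36.8]
guideL in [-55.8  42.1]
guideR floor in [-55.  -42.6]
corner [-84.5  56.5]
[-106.14174192    2.29714245] [ 0.42390817 -0.22000063  0.08016718]
```

Emit:
drive_tool --commands '[[1,[-0.2,0,2],[0,0,0]],[1,[0,0,3],[0,0,0]],[1,[0,0,3],[0,0,0]],[1,[0,0,1.4],[0,0,0]],[1,[0,0,0.4],[0,0,0]]]'

```text
time: 14.15
ee_pos: [0.4235, -0.2217, -0.0187]
eef_rot: [-180.0, -0.1, 98.8]
wrist_force: [-0.2, 0.8, 0.5]
grip_width: 0.0
grip_force: 0.0
```

Emit:
drive_tool --commands '[[1,[0,0,0.1],[0,0,0]],[1,[0,0,0.1],[0,0,0]],[1,[0,0,0.1],[0,0,0]],[1,[0,0,0.1],[0,0,0]],[1,[0,0,0],[0,0,0]]]'

```text
time: 14.78
ee_pos: [0.4234, -0.2223, -0.022]
eef_rot: [180.0, 0.0, 98.8]
wrist_force: [-0.2, 0.4, -0.2]
grip_width: -0.0
grip_force: 0.0
```

Emit:
drive_tool --commands '[[1,[0,0,0.1],[0,0,0]],[1,[0,0,0.1],[0,0,0]],[1,[0,0,0.1],[0,0,0]],[1,[0,0,0],[0,0,0]],[1,[0,0,0],[0,0,0]]]'

```text
time: 15.4
ee_pos: [0.4234, -0.2223, -0.0251]
eef_rot: [180.0, -0.0, 98.8]
wrist_force: [-0.3, 0.3, 0.2]
grip_width: -0.0001
grip_force: 0.0
```

Emit:
drive_tool --commands '[[1,[0,0,0.1],[0,0,0]],[1,[0,0,0.1],[0,0,0]],[1,[0,0,0.1],[0,0,0]],[1,[0,0,0],[0,0,0]],[1,[0,0,0],[0,0,0]]]'

```text
time: 16.02
ee_pos: [0.4235, -0.2223, -0.0268]
eef_rot: [-180.0, 0.0, 98.8]
wrist_force: [-6.4, 4.1, 18.9]
grip_width: 0.0001
grip_force: 9.4
```

Emit:
drive_tool --commands '[[1,[0,0,-0.6],[0,0,0]],[1,[0,0,-0.55],[0,0,0]],[1,[0,0.4,0],[0,0,0]],[1,[0,0.4,0],[0,0,0]],[1,[0,0.4,0],[0,0,0]]]'

```text
time: 16.65
ee_pos: [0.4355, -0.2202, -0.0168]
eef_rot: [-180.0, -0.0, 98.8]
wrist_force: [-1.2, -0.4, -0.1]
grip_width: -0.0001
grip_force: 0.0
```

Emit:
drive_tool --commands '[[1,[0,0.4,0],[0,0,0]],[1,[0,0.4,0],[0,0,0]],[1,[0,0.4,0],[0,0,0]],[1,[0,0.4,0],[0,0,0]],[1,[0,0.4,0],[0,0,0]]]'

```text
time: 17.27
ee_pos: [0.4553, -0.2173, -0.0166]
eef_rot: [-180.0, -0.0, 98.8]
wrist_force: [-0.4, -1.4, 0.1]
grip_width: -0.0002
grip_force: 0.0
```

```bash
cat > hp.py <<'E'
from h import *
t=np.array([.5292,-.2064]);th=np.radians(8.6);R=np.array([[np.cos(th),-np.sin(th)],[np.sin(th),np.cos(th)]])
o=get_obs();p=o["ee_pos"];F=R.T@o["wrist_force"][:2]
print("tcp in holder mm",np.round(R.T@(p[:2]-t)*1e3,1),"z",round(p[2],4),"F",np.round(F,1),"yaw",round(o["eef_rot"][2],2))
E
python3 hp.py
```

```text
tcp in holder mm [-74.8   0.2] z -0.0166 F [-0.6 -1.4] yaw 98.8
```

Emit:
drive_tool --commands '[[1,[0,0.4,0],[0,0,0]],[1,[0,0.4,0],[0,0,0]],[1,[0,0.4,0],[0,0,0]],[1,[0,0.4,0],[0,0,0]],[1,[0,0.4,0],[0,0,0]]]'

```text
time: 17.9
ee_pos: [0.4751, -0.2143, -0.0166]
eef_rot: [180.0, -0.0, 98.8]
wrist_force: [-0.7, 0.5, 0.1]
grip_width: -0.0002
grip_force: 0.0
```

Emit:
drive_tool --commands '[[1,[0,0.4,0],[0,0,0]],[1,[0,0.4,0],[0,0,0]],[1,[0,0.4,0],[0,0,0]],[1,[0,0.4,0],[0,0,0]],[1,[0,0.3,0],[0,0,0]]]'

```text
time: 18.52
ee_pos: [0.4938, -0.2114, -0.0166]
eef_rot: [180.0, -0.0, 98.8]
wrist_force: [0.3, -1.1, 0.7]
grip_width: 0.0
grip_force: 0.0
```

```bash
python3 hp.py; python3 - <<'E'
from h import *
import cv2
for n in("scene","side"): cv2.imwrite(f"pics/{n}_push.png",read_camera(n)[:,:,::-1])
E
```

```text
tcp in holder mm [-35.7   0.4] z -0.0166 F [ 0.1 -1.2] yaw 98.8
```

Emit:
drive_tool --commands '[[1,[0,0.3,0],[0,0,0]],[1,[0,0.3,0],[0,0,0]],[1,[0,0.3,0],[0,0,0]],[1,[0,0.3,0],[0,0,0]],[1,[0,0.2,0],[0,0,0]]]'

```text
time: 19.25
ee_pos: [0.5076, -0.2092, -0.0166]
eef_rot: [180.0, -0.0, 98.8]
wrist_force: [0.5, 0.5, 0.5]
grip_width: -0.0001
grip_force: 0.0
```

Emit:
drive_tool --commands '[[1,[0,0.15,0],[0,0,0]],[1,[0,0.15,0],[0,0,0]],[1,[0,0.15,0],[0,0,0]],[1,[0,0.15,0],[0,0,0]],[1,[0,0.1,0],[0,0,0]]]'

```text
time: 19.88
ee_pos: [0.5144, -0.2082, -0.0166]
eef_rot: [180.0, -0.0, 98.8]
wrist_force: [0.8, -0.2, -0.9]
grip_width: 0.0001
grip_force: 0.0
```

```bash
python3 hp.py
```

```text
tcp in holder mm [-14.9   0.5] z -0.0166 F [ 0.7 -0.3] yaw 98.8
```

Emit:
drive_tool --commands '[[1,[0,0.1,0],[0,0,0]],[1,[0,0.1,0],[0,0,0]],[1,[0,0.1,0],[0,0,0]],[1,[0,0.1,0],[0,0,0]],[1,[0,0.1,0],[0,0,0]]]'

```text
time: 20.5
ee_pos: [0.5185, -0.2076, -0.0167]
eef_rot: [-179.9, -0.0, 98.8]
wrist_force: [-5.6, -0.7, 4.3]
grip_width: -0.0
grip_force: 2.9
```

Emit:
drive_tool --commands '[[1,[0,0.1,0],[0,0,0]],[1,[0,0.1,0],[0,0,0]],[1,[0,0.1,0],[0,0,0]],[1,[0,0.1,0],[0,0,0]],[1,[0,0,0],[0,0,0]]]'

```text
time: 21.12
ee_pos: [0.5221, -0.2073, -0.0165]
eef_rot: [-179.9, 0.0, 98.8]
wrist_force: [-6.1, 0.2, 6.7]
grip_width: 0.0
grip_force: 3.4
```

Emit:
drive_tool --commands '[[1,[0,0.08,0],[0,0,0]],[1,[0,0.08,0],[0,0,0]],[1,[0,0.08,0],[0,0,0]],[1,[0,0,0],[0,0,0]],[1,[0,0,0],[0,0,0]]]'

```text
time: 21.75
ee_pos: [0.5258, -0.2066, -0.0166]
eef_rot: [180.0, 0.0, 98.8]
wrist_force: [-2.3, -2.1, 1.3]
grip_width: 0.0002
grip_force: 1.0
```

```bash
python3 hp.py
```

```text
tcp in holder mm [-3.4  0.3] z -0.0166 F [-2.6 -1.7] yaw 98.8
```

Emit:
drive_tool --commands '[[1,[0,0.05,0],[0,0,0]],[1,[0,0.05,0],[0,0,0]],[1,[0,0,0],[0,0,0]],[1,[0,0,0],[0,0,0]],[1,[0,0,0],[0,0,0]]]'

```text
time: 22.38
ee_pos: [0.5267, -0.2062, -0.0166]
eef_rot: [180.0, -0.0, 98.8]
wrist_force: [-0.2, -0.5, 0.7]
grip_width: 0.0001
grip_force: 0.3
```

```bash
python3 hp.py; python3 - <<'E'
from h import *
import cv2
p=cv2.imread("pics/side_push.png");a=read_camera("side")[:,:,::-1]
q=cv2.imread("pics/side0.png")
# change in flap region: compare with open-flap pic
r=np.s_[165:200,385:440];print(cv2.absdiff(a[r],q[r]).mean(),cv2.absdiff(p[r],q[r]).mean())
cv2.imwrite("pics/side_s1.png",a)
E
```

```text
tcp in holder mm [-2.4  0.6] z -0.0166 F [-0.2 -0.5] yaw 98.81
39.506493506493506 29.014891774891776
```

Emit:
drive_tool --commands '[[1,[0,0.05,0],[0,0,0]],[1,[0,0.05,0],[0,0,0]],[1,[0,0,0],[0,0,0]],[1,[0,0,0],[0,0,0]],[1,[0,0,0],[0,0,0]]]'

```text
time: 23.05
ee_pos: [0.5276, -0.2061, -0.0166]
eef_rot: [180.0, -0.0, 98.8]
wrist_force: [0.6, 0.9, 0.1]
grip_width: -0.0001
grip_force: 0.0
```

```bash
python3 hp.py; python3 - <<'E'
from h import *
import cv2
s1=cv2.imread("pics/side_s1.png");a=read_camera("side")[:,:,::-1]
d=cv2.absdiff(a,s1).max(2)>60
ys,xs=np.nonzero(d);print(len(ys),[(x,y) for x,y in zip(xs,ys)][:40])
cv2.imwrite("pics/side_s2.png",a)
E
```

```text
tcp in holder mm [-1.5  0.6] z -0.0166 F [0.7 0.8] yaw 98.81
69 [(np.int64(468), np.int64(0)), (np.int64(584), np.int64(0)), (np.int64(582), np.int64(1)), (np.int64(465), np.int64(2)), (np.int64(580), np.int64(2)), (np.int64(463), np.int64(3)), (np.int64(578), np.int64(3)), (np.int64(576), np.int64(4)), (np.int64(460), np.int64(5)), (np.int64(574), np.int64(5)), (np.int64(458), np.int64(6)), (np.int64(572), np.int64(6)), (np.int64(456), np.int64(7)), (np.int64(570), np.int64(7)), (np.int64(452), np.int64(9)), (np.int64(450), np.int64(10)), (np.int64(448), np.int64(11)), (np.int64(446), np.int64(12)), (np.int64(444), np.int64(13)), (np.int64(442), np.int64(14)), (np.int64(440), np.int64(15)), (np.int64(434), np.int64(19)), (np.int64(429), np.int64(22)), (np.int64(427), np.int64(23)), (np.int64(425), np.int64(24)), (np.int64(417), np.int64(29)), (np.int64(422), np.int64(30)), (np.int64(515), np.int64(35)), (np.int64(513), np.int64(36)), (np.int64(511), np.int64(37)), (np.int64(410), np.int64(38)), (np.int64(509), np.int64(38)), (np.int64(507), np.int64(39)), (np.int64(505), np.int64(40)), (np.int64(503), np.int64(41)), (np.int64(501), np.int64(42)), (np.int64(499), np.int64(43)), (np.int64(497), np.int64(44)), (np.int64(495), np.int64(45)), (np.int64(483), np.int64(51))]
```

Emit:
drive_tool --commands '[[1,[0,-0.3,0],[0,0,0]],[1,[0,-0.7,0],[0,0,0]],[1,[0,-1.5,0],[0,0,0]],[1,[0,-2,0],[0,0,0]],[1,[0,-2,0],[0,0,0]]]'

```text
time: 23.72
ee_pos: [0.4616, -0.2164, -0.0167]
eef_rot: [-180.0, 0.0, 98.8]
wrist_force: [0.8, -0.8, -0.8]
grip_width: 0.0001
grip_force: 0.0
```

Emit:
drive_tool --commands '[[1,[0,-1,-2],[0,0,0]],[1,[0,-1,-5],[0,0,0]],[1,[0,0,-5],[0,0,0]],[1,[0,0,-5],[0,0,0]],[1,[0,0,-4],[0,0,0]]]'

```text
time: 24.35
ee_pos: [0.4428, -0.2195, 0.1955]
eef_rot: [180.0, 0.1, 98.8]
wrist_force: [-0.2, -0.6, -0.6]
grip_width: 0.0
grip_force: 0.0
```

```bash
python3 - <<'E'
from h import *
import cv2,pickle
for i in range(5): read_camera("side")
m=camera_model("wrist");w=read_camera("wrist")[:,:,::-1];o=get_obs();print(o["ee_pos"],abs(o["qd"]).max())
cv2.imwrite("pics/w6.png",w);pickle.dump(m,open("w6.pkl","wb"))
t=np.array([.5292,-.2064]);th=np.radians(8.6);R=np.array([[np.cos(th),-np.sin(th)],[np.sin(th),np.cos(th)]])
# rectify both old (w1 raw not settled) and new to holder plane z=.036 at 1 mm/px: bright/dark profile
def rect(im,m,z):
    X=np.arange(-90,80,1);Y=np.arange(56,-57,-1)
    uv=np.array([[px(m,np.r_[R@[x*1e-3,y*1e-3]+t,z]) for x in X] for y in Y],np.float32)
    return cv2.remap(im,uv[...,0],uv[...,1],cv2.INTER_LINEAR)
r=rect(w,m,.036);g=cv2.cvtColor(r,cv2.COLOR_BGR2GRAY)
for y in(34,29,25,15,0,-15,-29): print(y,g[56-y,85:150:2])
# change vs start in scene & side near holder, in holder plane coords
for n in("scene","side"):
    a=read_camera(n)[:,:,::-1];b=cv2.imread(f"pics/{n}0.png");cv2.imwrite(f"pics/{n}_end.png",a)
    mm=camera_model(n);d=cv2.absdiff(rect(a,mm,.045),rect(b,mm,.045)).max(2)>50
    print(n,"changed px per 5mm of x",[int(d[:,i:i+5].sum()) for i in range(60,170,5)])
    for lab,z in(("open hook",.055),("closed hook",.032)):
        for y in(.029,-.029): 
            u=px(mm,np.r_[R@[.002,y]+t,z]).astype(int);print(lab,y,u,b[u[1],u[0]],a[u[1],u[0]])
E
```

```text
[ 0.44233809 -0.21907093  0.19210129] 0.6687393083427566
34 [ 99 253 252 197 185 192 214 209 253 253 253 254 160  82  87  87 112 112
 144 226 231 175 174 176 131  64  60  94  83  80  75  58 214]
29 [103 247 250 240 196 231 173 176 175 177 180 150 234 216 218 218 218 215
 216 213 207 213 172 175 140 109  58  80  82  75  74  66 153]
25 [105 254 251 251 255 255 163 174 176 180 181 155 238 207 208 207 206 208
 207 211 210 219 114 110 136 185 162 160 172 215 232 251 255]
15 [106 254 250 250 254 251 230 222 250 149 151 152 154 116 119 122 114 176
 222 212 208 178  77  79 139 180 174 167 178 255 254 254 255]
0 [164 255 251 228 213 215 244 247 254 150 150 150 150 117 117 122 110 186
 218 213 206 197 223 224 224 140 123 136 131 126 123 122 124]
-15 [146 249 250 182 204 203 208 238 255 184 184 186 185 165 152 123 106 194
 211 210 209 132  80  81 170 197 188 184 215 255 254 254 255]
-29 [146 246 246 168 196 228 160 136 225 249 255 216 177  73  73  77 110 162
 207 210 226 238 191 144 170  39  51  51  55  62 101 254 255]
scene changed px per 5mm of x [36, 282, 102, 68, 67, 59, 177, 14, 0, 0, 0, 0, 0, 0, 0, 0, 0, 0, 0, 0, 0, 0]
open hook 0.029 [403 336] [178 181 181] [160 162 162]
open hook -0.029 [433 355] [168 173 170] [151 157 153]
closed hook 0.029 [402 345] [228 224 224] [144 148 147]
closed hook -0.029 [431 364] [245 243 243] [187 185 184]
side changed px per 5mm of x [0, 0, 0, 0, 12, 56, 50, 70, 2, 0, 0, 0, 0, 0, 0, 0, 0, 0, 0, 0, 0, 0]
open hook 0.029 [418 187] [117 113 111] [140 140 141]
open hook -0.029 [423 174] [85 84 83] [84 83 84]
closed hook 0.029 [417 195] [226 224 222] [214 211 209]
closed hook -0.029 [422 182] [117 115 114] [145 147 143]
```

```bash
python3 - <<'E'
from h import *
import cv2
b=cv2.imread("pics/scene0.png",0);a=cv2.imread("pics/scene_end.png",0)
def asc(i):
    for r in i: print("".join(" .:-=+*#%@"[min(9,int(v)//26)] for v in r))
r=np.s_[318:372,392:465]
asc(b[r]);print("=====");asc(a[r])
E
python3 hp.py
```

```text
++==--=------::.-++=--:::==--::---===--::::-=---==+=----=++=--==--::...::
===-::----===---+++-----=++=-::-===++=---::-----=++=-::-===---===-::--:..
---:::::::-=--=+*+-:----=++=-::--====-------==--===----::------==--===-::
--:-==--:::::=+++-:--:::-===--:::----:--=--:-----------=----:::----===---
---==+==--::=++=-:::::::---==--:::--:-------::-==--:::-===---:::-==-=----
---=======-=++=-::::::..::.-=--:--------:-=--:--=-:::::--====-::-===---==
-----======++=-:::-==-:.....--::---------===---------::::--==--:--===-:--
===---===+++=::::++++-......:-----------=+==-------==-------------===----
====----++*=+*=:=+***-......:--:----:::-==---:::---===---------===----===
=====-:=**=-*%%+-=++*- .....:::::---:.:===----::----=------:::--==--::---
=-:---:-+=-:+#%%#=-++-.    .---::---::=+==-===--------:-==--:::--=--:::::
=-::---:--::-=*#%#+=+=:    ----:::::-=++-=--===-------:-++=-::::--==--:::
----:-:::::::-=*##****=-:.:++=::::::-++-:==-===----===-===----::::-=---::
::--:--::::::*##**####*+=+++*++=-::::=---=----+====------:--==-:::-==---:
::---=-:+@#-=+*#%#*+*##**+++++++=---::::-==--=++=+==-------====-
[... 6260 characters left out ...]
%%%%@#***+****#%%%%%%@#=*+-::::::-=*@@@*====+
%%%%%%%%%%%%%%%%%%%%%%%*++++#%%%@%#**#%#+#%%%%%%@#+=#+:::::::=+*#@#---===
%%%%%%%%%%%%%%%%%%%%%%@%%*+=**#%@%**#%@**%%%%%%@%+==*=::::::+***%#-:::---
%%%%%%%%%%%%%%%%%%%%%%%@%%*+*++#%%##%%@#%%%%%%%%*====-:::::=**%@#=::::---
%%%%%%%%%%%%%%%%%%%%%%%%%%%%*++**#%%%%%%%%%@@@@*====-:::::=**%@%+:::::-==
%%%%%%%%%%%%%%%%%%%%%%%%%%%%%**+=+*%@#%%%%@@@@#=====-::::-=*%@%+----:::-=
%%%%%%%%%%%%%%%%%%%%%%%%%%%%%%*+====*%%@@@@@@#======-:::-+**#%*-----:::--
%%%%%%%%%%%%%%%%%%%%%%%%%%%%%@%%#+=:%@@@@@@@%+======-::-+**%@*------:::--
%%%%%%%%%%%%%%%%%%%%%%%%%%%%%%%@%%+*@@@@@@@%+=======-::+**%@#=------:::--
tcp in holder mm [-87.6   0.6] z 0.192 F [-0.9 -0.8] yaw 98.79
```

The code view shows the flap is still open, with its bar and hooks in the same pixels as at the start. I'll check the flap's state at the deepest push from the saved side image.

```bash
python3 - <<'E'
from h import *
import cv2
def asc(n):
    i=cv2.imread(n,0)[168:212,383:450]
    print(n)
    for r in i: print("".join(" .:-=+*#%@"[min(9,int(v)//26)] for v in r))
for n in("pics/side0.png","pics/side_s2.png","pics/side_end.png"):asc(n)
E
```

```text
pics/side0.png
--=-----===----:--::::::..:...:-:::::-==--:::::--:..::--:::---:::--
----::-----:.:---:--==-=-...:===--:---------====-::::::::::------::
-=----:::::::::::..:-+**+=:=-----:---::-----::--------:::-----:::::
::-----:--=-:.:-=-:-::::-=+**++=-:----::..:::::---==-::::----:::::-
::----=---:--:::----:::::::::--=+**-+#-=----===-:---::::---=------=
-::------:::--:----:::::::::-*=::=+*##+==++-:--------...:-----==-::
=---==-======------....::::-+#*+*#*=-=+:--=-:::---==-:::..:::--::::
==---==-----=--:--.....::::=#***+-=---*+::::-::::----------=--:::::
=--::-=+=---------    .=-:=#**#::=@@%*++=--:---------:-------:::::-
:-=-:--:-::-++-==+.   .=::=***#::+@%%%**%%%#*+-+=----=-====--::::-:
----==-:::.-##**+*:   .-:-+**#-::--=+**#%%%%%%%%%#==--=**#-::-:::--
-:--:::-=:::==:::-===-+=++***#.::-===-=--=*#%%%%%%%%%%%%%%::::::---
===++=:::..:==:--:-+++=++****=--:-========----=+#%%@%%%#**:.::::-=-
-=--=-::...:=*++=-=+++:-=****+@@#+==============---==----:::::--=+=
-====-::...:-:::--==+#-:=***=:======================:---:::::::----
::=====-::-+-:-:::--+###***#--======================:-----==-::--
[... 7225 characters left out ...]
###########%%%%#=*+*
:-*+======:::::::::::::::===================+#%##############%%%#+*
-+@*-+==+=:::::::::::::::-+===+=============+%%%%%%%#############%#
=#*-=*%%%*+--::::::::::::=======+++=+========+*##%%%##%#%##########
+@%#+%#%#=++++=---::::::-=+==========++++=+===+#%*%%#%%%%##%#######
==+*#%%%%%%%%++++++=---:-=============++==++=======+*%%%%%#%#%#####
---====+*#%%%%%%%%++++++=++=+=========+=================*#%%#######
--:.:.:-====++*#%%%%%%%+%%%%%*===+=========================*%%#####
--:::------:-======##%%%%%%%%%%%%%##=++======================+%%###
---:--------::.::-======*#%%%%%%%%%%%%%##==+===================+#%#
-==-==---===--::. ..::-======*#%%%%%%%%%%%%%##====================*
```

```bash
python3 - <<'E'
from h import *
t=np.array([.5292,-.2064]);th=np.radians(8.6);R=np.array([[np.cos(th),-np.sin(th)],[np.sin(th),np.cos(th)]])
m=camera_model("side")
P=lambda x,y,z:np.round(px(m,np.r_[R@[x/1e3,y/1e3]+t,z/1e3])-[383,168],1)
for s in(1,-1):
  for ph in(0,.3,.6):
    a=np.radians(201.4)-(.6-ph);tip=(31+30*np.cos(a),41+30*np.sin(a));top=(31+33*np.cos(a-.35),41+33*np.sin(a-.35))
    print(s,ph,np.round(tip),"tip",P(tip[0],29*s,tip[1]),"corner",np.round(top),P(top[0],29*s,top[1]))
print("pin",P(31,45,41),P(31,-45,41),"strip front top L at x=",[(c,P(c-7.5,39,36)) for c in(0,4,8,12,16)])
E
```

```text
1 0 [ 2. 48.] tip [35.5 21.8] corner [ 3. 59.] [35.3 17.5]
1 0.3 [ 1. 39.] tip [35.3 25. ] corner [-1. 50.] [36.7 21.1]
1 0.6 [ 3. 30.] tip [34.1 28. ] corner [-2. 40.] [36.7 24.8]
-1 0 [ 2. 48.] tip [40.3  9. ] corner [ 3. 59.] [40.2  4.8]
-1 0.3 [ 1. 39.] tip [40.1 12.2] corner [-1. 50.] [41.4  8.3]
-1 0.6 [ 3. 30.] tip [38.9 15.1] corner [-2. 40.] [41.5 11.9]
pin [21.2 25.6] [29.3  5.9] strip front top L at x= [(0, array([38., 29.])), (4, array([36.3, 28.7])), (8, array([34.6, 28.4])), (12, array([32.9, 28.1])), (16, array([31.2, 27.8]))]
```

At the deepest push the flap's near arm had dropped only about 3 px of the 7 px full travel, so roughly 0.25 rad. It stopped just short of the snap point. I'll push again, slightly further.

Emit:
drive_tool --commands '[[1,[-0.05,0,3.85],[0,0,0]],[1,[0,0,6],[0,0,0]],[1,[0,0,6],[0,0,0]],[1,[0,0,4],[0,0,0]],[1,[0,0,1],[0,0,0]]]'

```text
time: 25.38
ee_pos: [0.4409, -0.2182, -0.0183]
eef_rot: [-179.7, -0.3, 98.8]
wrist_force: [-0.1, 0.4, -0.9]
grip_width: -0.0002
grip_force: 0.0
```

Emit:
drive_tool --commands '[[1,[0,1,0],[0,0,0]],[1,[0,1.5,0],[0,0,0]],[1,[0,1.5,0],[0,0,0]],[1,[0,1.2,0],[0,0,0]],[1,[0,0.5,0],[0,0,0]]]'

```text
time: 26.0
ee_pos: [0.5013, -0.2105, -0.0148]
eef_rot: [180.0, 0.0, 98.9]
wrist_force: [-0.2, 0.5, 0.4]
grip_width: 0.0001
grip_force: 0.0
```

```bash
python3 hp.py
```

```text
tcp in holder mm [-28.2   0.1] z -0.0148 F [-0.2  0.6] yaw 98.85
```

Emit:
drive_tool --commands '[[1,[0,0.4,0.15],[0,0,0]],[1,[0,0.4,0],[0,0,0]],[1,[0,0.4,0],[0,0,0]],[1,[0,0.2,0],[0,0,0]],[1,[0,0.15,0],[0,0,0]]]'

```text
time: 26.62
ee_pos: [0.5153, -0.2086, -0.0165]
eef_rot: [180.0, -0.0, 98.8]
wrist_force: [0.2, 0.2, -0.1]
grip_width: 0.0001
grip_force: 0.0
```

Emit:
drive_tool --commands '[[1,[0,0.12,0],[0,0,0]],[1,[0,0.12,0],[0,0,0]],[1,[0,0.12,0],[0,0,0]],[1,[0,0.12,0],[0,0,0]],[1,[0,0.12,0],[0,0,0]]]'

```text
time: 27.25
ee_pos: [0.5194, -0.2081, -0.0167]
eef_rot: [-179.8, -0.0, 98.8]
wrist_force: [-9.8, 0.3, 9.3]
grip_width: 0.0001
grip_force: 5.0
```

```bash
python3 hp.py
```

```text
tcp in holder mm [-10.   -0.2] z -0.0167 F [-9.6  1.8] yaw 98.76
```

The upward force suggests the finger is pushing high and tipping the strip. I'll back off, lean the tool back a little so the tip pushes at tongue height, and try again.

Emit:
drive_tool --commands '[[1,[0,-0.5,0],[0,0,0]],[1,[0,-1.0,0],[0,0,0]],[1,[0,0,-0.1],[-0.08,0,0]],[1,[0,0.3,0],[0,0,0]],[1,[0,0.3,0],[0,0,0]]]'

```text
time: 27.88
ee_pos: [0.5127, -0.2092, -0.0147]
eef_rot: [175.4, 0.0, 98.8]
wrist_force: [0.3, 0.8, 0.5]
grip_width: -0.0
grip_force: 0.0
```

```bash
python3 hp.py; python3 -c "
from h import *
print(get_obs()['eef_rot'])"
```

```text
tcp in holder mm [-16.7  -0.3] z -0.0147 F [0.4 0.7] yaw 98.78
[1.75435923e+02 1.64083973e-02 9.87809717e+01]
```

Emit:
drive_tool --commands '[[1,[0,0.2,0.02],[0,0,0]],[1,[0,0.2,0.02],[0,0,0]],[1,[0,0.15,0.015],[0,0,0]],[1,[0,0.15,0.015],[0,0,0]],[1,[0,0.1,0.01],[0,0,0]]]'

```text
time: 28.5
ee_pos: [0.5203, -0.2078, -0.0153]
eef_rot: [175.4, -0.0, 98.8]
wrist_force: [-0.3, 0.8, 0.7]
grip_width: -0.0003
grip_force: 0.0
```

Emit:
drive_tool --commands '[[1,[0,0.1,0.01],[0,0,0]],[1,[0,0.1,0.01],[0,0,0]],[1,[0,0.1,0.01],[0,0,0]],[1,[0,0,0],[0,0,0]],[1,[0,0,0],[0,0,0]]]'

```text
time: 29.12
ee_pos: [0.5221, -0.2076, -0.0154]
eef_rot: [175.5, -0.0, 98.8]
wrist_force: [-5.8, 0.5, 5.3]
grip_width: -0.0001
grip_force: 3.2
```

```bash
python3 hp.py
```

```text
tcp in holder mm [-7.2 -0.2] z -0.0154 F [-5.7  1.4] yaw 98.77
```

Emit:
drive_tool --commands '[[1,[0,0.1,0.01],[0,0,0]],[1,[0,0.1,0.01],[0,0,0]],[1,[0,0.1,0.01],[0,0,0]],[1,[0,0.1,0.01],[0,0,0]],[1,[0,0,0],[0,0,0]]]'

```text
time: 29.75
ee_pos: [0.5264, -0.2074, -0.0149]
eef_rot: [175.5, 0.0, 98.8]
wrist_force: [-7.3, -0.5, 9.7]
grip_width: 0.0001
grip_force: 4.9
```

Emit:
drive_tool --commands '[[1,[0,0.08,0.01],[0,0,0]],[1,[0,0.08,0.01],[0,0,0]],[1,[0,0.08,0.01],[0,0,0]],[1,[0,0.06,0],[0,0,0]],[1,[0,0,0],[0,0,0]]]'

```text
time: 30.38
ee_pos: [0.5302, -0.2067, -0.0152]
eef_rot: [175.4, 0.0, 98.8]
wrist_force: [-2.5, -1.5, 2.5]
grip_width: -0.0
grip_force: 1.3
```

```bash
python3 hp.py
```

```text
tcp in holder mm [ 1.  -0.4] z -0.0152 F [-2.7 -1.1] yaw 98.78
```

Emit:
drive_tool --commands '[[1,[0,0.05,0.005],[0,0,0]],[1,[0,0.05,0.005],[0,0,0]],[1,[0,0.05,0.005],[0,0,0]],[1,[0,0,0],[0,0,0]],[1,[0,0,0],[0,0,0]]]'

```text
time: 31.0
ee_pos: [0.5317, -0.2057, -0.0156]
eef_rot: [175.4, -0.0, 98.8]
wrist_force: [-0.7, 0.6, -0.5]
grip_width: -0.0
grip_force: 0.4
```

```bash
python3 hp.py; cat > fl.py <<'E'
from h import *
import cv2,sys
a=read_camera("side")[:,:,::-1];cv2.imwrite(f"pics/{sys.argv[1]}.png",a)
for r in cv2.cvtColor(np.ascontiguousarray(a),cv2.COLOR_BGR2GRAY)[176:200,398:432]: print("".join(" .:-=+*#%@"[min(9,int(v)//26)] for v in r))
E
python3 fl.py s3
```

```text
tcp in holder mm [2.5 0.3] z -0.0156 F [-0.6  0.7] yaw 98.82
---.   .=-.......... .....:-: .. .
+++.   .=::...........   :++:  . .
*++. . .-::: ....... .....=*  ....
::--==-+=+==.... ........:=: ..  .
--::=-=-++==-. ....  . ..:=.   ...
+-.::-=-==-===--+:  .....:. ... ..
:-:.:=-==-======*+- .....  .. . ..
::::--:---=====+*++  ... .....    
:::-::::-====-=***+. ... . . ... .
::::::::=###*=+*+*= .:-=..:... .::
:::-:::-*****++++*-  :--.-=. ..-==
:=++::.-#****=+++*. .--:.=-. .:===
.:++.:-+******++*+. .--.:--...:===
 :=-::+##***#**+**...=-.:-- ..-===
 :=.:-**==*###****+*:-:.-=-  :====
=-=.:+#*===--=++###+--:.=-...:++==
==++*+++-=++++=++:-.--.:=-. .-*+++
:::::-=++*+=##+*#-=.--.:-- ..=+***
::::::::::=*%%%%#*#==-:--:  :++=+*
::::::::::-*#%%%%%%%%%%#*-.:-++++=
::::::::::-====+*#%%%%%%%%%%##++**
:::::::::::==========*#%%%%%%#*###
::::::::::-===============**%%#%##
::::::::::-+======================
```

Emit:
drive_tool --commands '[[1,[0,0.05,0.005],[0,0,0]],[1,[0,0.05,0.005],[0,0,0]],[1,[0,0,0],[0,0,0]],[1,[0,0,0],[0,0,0]],[1,[0,0,0],[0,0,0]]]'

```text
time: 31.68
ee_pos: [0.5322, -0.2057, -0.0158]
eef_rot: [175.5, -0.0, 98.8]
wrist_force: [-3.6, 0.7, -2.6]
grip_width: -0.0001
grip_force: 1.8
```

```bash
python3 hp.py;python3 fl.py s4
```

```text
tcp in holder mm [3.  0.2] z -0.0158 F [-3.5  1.2] yaw 98.8
---    .=-...  ..... . . .--......
+++.   .-:...... ......  :+*  ...:
*++.   .-::. .. ....... .:++   ...
::--==-+=+==..   .... .  :=. .... 
--::--=-++==:.....  .....:- . ....
+-:::-=-==-===-=+:. ..  .:.. .....
:-:.:=-==-======*+. ...  ...... ..
::::--:---======*+-... . .. . ... 
:::-:-::-====-=+*+=.. .. ...... ..
::::::::=###*==++*- .:-= :......:-
:::::.:-*****=+++*. .-=-.=- ..:===
:=++:::-#****=+*+*. .--.:=-...:===
.:++.:-+*****+++++  .=-.:=- ..-===
..=-::+##***#****-..:=-.---  .-===
 .=.:-**==*###******:-:.--...:====
=-=.:+#*=-=--=++###+--.:=-. .-++==
=+++*+++-=+++*=++:-:--.:--  :+*+++
::::--=++*+=##*#%:=:--.---  :++***
::::::::::=*%%%%#*#=+::--. .:++=+*
::::::::::-*#%%%%%%%%%%#*-.:=+++==
::::::::::-====+*#%%%%%%%%%%##++**
:::::::::::======-===*#%%%%%%%####
::::::::::-=============-=**%%#%##
::::::::::-+=================-====
```

The force now rises stiffly because the strip has met the pads, while the flap image no longer moves, so it has snapped. Withdrawing.

Emit:
drive_tool --commands '[[1,[0,-0.2,-0.02],[0,0,0]],[1,[0,-0.5,-0.04],[0,0,0]],[1,[0,-1,-0.08],[0,0,0]],[1,[0,-2,-0.16],[0,0,0]],[1,[0,-2,-0.16],[0,0,0]]]'

```text
time: 32.35
ee_pos: [0.4753, -0.2149, -0.0153]
eef_rot: [175.4, 0.0, 98.8]
wrist_force: [0.5, 1.0, -0.2]
grip_width: 0.0001
grip_force: 0.0
```

Emit:
drive_tool --commands '[[1,[0,-2,-2],[0.08,0,0]],[1,[0,-1,-5],[0,0,0]],[1,[0,0,-5],[0,0,0]],[1,[0,0,-5],[0,0,0]],[1,[0,0,-2],[0,0,0]]]'

```text
time: 32.98
ee_pos: [0.446, -0.2201, 0.1764]
eef_rot: [179.8, 0.2, 98.8]
wrist_force: [0.7, 0.0, -0.2]
grip_width: 0.0001
grip_force: 0.0
```

```bash
sed -i 's/398:432/390:440/' fl.py; python3 fl.py s5; python3 - <<'E'
import cv2
from h import *
i=read_camera("scene");cv2.imwrite("pics/scene_s5.png",i[:,:,::-1])
for r in cv2.cvtColor(i,cv2.COLOR_RGB2GRAY)[325:372,392:450]: print("".join(" .:-=+*#%@"[min(9,int(v)//26)] for v in r))
m=camera_model("wrist")
t=np.array([.5292,-.2064]);th=np.radians(8.6);R=np.array([[np.cos(th),-np.sin(th)],[np.sin(th),np.cos(th)]])
for n in("side","scene"):
    mm=camera_model(n);o={"side":(390,176),"scene":(392,325)}[n]
    for c in(4,14): print(n,c,[np.round(px(mm,np.r_[R@[(c-7.5)/1e3,y/1e3]+t,z])-o,1) for y in(39,-39) for z in(.036,.006)])
o=get_obs();print(o["ee_pos"],o["eef_rot"],o["time"])
E
```

```text
+=---------    :=-:-+##**++%%%##==--:-------------
-:::-++-+++.   .=::-*****#***###%%%##*+=+=---==-==
::..-#%**+*: . :-::=#****-+**#**#%%%%%%@%%#==--+*#
==:::==:::-===+*+++*****+-++---=-==*#%%%%%%%%%%%%%
::..:==:----++#=+++#****+***+==--==-=--=+*#@@%%%#+
:...-=*++=--=**+==+*****#++++============-=-==----
....:-:::--:-*+=**#****=++++=================----:
-::-+-:-::::--:--=****#+++++==-==============:----
-:-+#-:.:::-:-::=#****+*++++==--=============::---
=-=%%=:::::-::::=#****=++++==================+*===
=-+@%=::::-+=.:-*****==++*+======================*
-=#@%...:=++:.:-#****=+++*=++=====================
-+@%% ...:++.:-+*****++++++*======================
-#%@%  ...=-.:+##***#*++*+##-+====================
+@%%*. . :=.:-**==*###****#*-+++%+++==============
#%%#+++*=-=.:+#*+==-==++##*+=+=+%%%%%%%+==========
@%%*:::-=+++*+++-=++++=+==-+%#+%####%#%%%%+%++++==
%%%#::::::::--=+++++##+***=#%%%%%########%%%%%%***
%%%+::::::::::::::-*%%%%%%**#*%%%##%##########=***
%%#+::::::::::::::-*#%%%%%%%%#%###*#%#####%###==+*
%%%-:::::::::::::::====+*#%%%##%###%#%####%#%#=+++
%%%=:::::::::::::::==========
[... 2654 characters left out ...]
-:::::
%%%%%%%%%%%%%%%%%%%%%%%%%%%%%%%%%%@@%*#%%%@@@@#=====-::::-
%%%%%%%%%%%%%%%%%%%%%%%%%%%%%%%%%%%@%%%@%@@@@%======-:::-+
%%%%%%%%%%%%%%%%%%%%%%%%%%%%%%%%%%%%%%@@@@@@%+======-::-+*
%%%%%%%%%%%%%%%%%%%%%%%%%%%%%%%%%%%%@@@@@@@%+=======-::+**
side 4 [array([29.3, 20.7]), array([27.9, 31.3]), array([35.7,  3.4]), array([34.2, 13.8])]
side 14 [array([25. , 19.9]), array([23.7, 30.5]), array([31.6,  2.7]), array([30.2, 13.1])]
scene 4 [array([ 4.1, 17.9]), array([ 2.6, 28.9]), array([43.1, 42.9]), array([40.7, 54. ])]
scene 14 [array([ 7.4, 14.6]), array([ 5.9, 25.6]), array([46.3, 39.2]), array([43.8, 50.3])]
[ 0.44617395 -0.22027667  0.17564852] [179.76300348   0.22297218  98.7833067 ] 33.075
```

The flap panel and arms are now down in front of the strip, the strip stands behind them, and the tool is clear. Handing in.

```bash
python3 -c "
from plant import *
print(hand_in())"
```

```text
the job is handed in; nothing more can be done
None
```

I handed the job in at about 33 s of the 59 s allowed. From the last camera images the flap is shut and the strip stands behind it with the arm clear; the hand-in gave no verdict, so I can't confirm it passed. The first push stopped just short of the snap point and the strip sprang back; the second snapped the flap, then ran on about 0.5–1 mm to a light touch on the pads (about 4 N).

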